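# Wedge the owl lamp fast in its bedside stand

### The arm

A 6-joint arm with a two-finger parallel gripper is mounted at the origin on the work surface. World frame = base frame: x ahead of the robot, y to its left, z up, the work surface at z = 0. Lengths are in m, angles in rad, forces in N, time in s.
With the tool pointing down it reaches from about 0.25 to 0.725 m from the base axis. Payload 4 kg.
Tool frame: the origin (TCP) lies at the very end of the fingers, on their centre line; the grasp point (between the pads) lies 19 mm behind it; z points along the fingers, y is the line along which they close (so a half turn about z gives the same grasp; the last joint's range is limited). The gripper opens to 85 mm and grips with 20 to 120 N. Pads are 22 mm wide; open, the fingers measure 114 mm over their backs; the gripper's body (76 mm by 85 mm) begins 54 mm behind the grasp point. The pads swing forward as they close: fully open they stand 13 mm farther back than shut.
Start: joints at [1.136, 0.241, 0.005, 1.335, 0, 1.571], TCP at [0.211, 0.453, 0.231] pointing down, gripper open.
Joint ranges: [-2.72, 2.72], [-1.05, 1.87], [-1.09, 1.28], [-1.99, 2.15], [-1.42, 1.44], [-3.14, 3.14]. Speed limits (rad/s): [2.79, 2.79, 3.14, 3.14, 3.14, 3.14].

### API

Orientations are given as a unit quaternion [x, y, z, w].
In Python, from station import r gives the robot as it stands.
- The arm moves only by the tool send_rows, never from a script. Its argument "plan" is a list of rows, each a list of 3 entries, a list of its own where there are three numbers: the shift along the tool's x, y, z in cm, then the turn, a rotation vector about the tool's x, y, z in degrees, then the opening, from -1 (shut) to 1 (fully open). In form: [[[x, y, z], [wx, wy, wz], fingers], ...]. A call has 1 to 20 rows; each row is the pose to reach, as a shift and turn from the pose commanded when the call began, along the tool's axes at that moment; what a row does not reach only later rows make up. A row lasts 1/10 s, in which the tool goes at most 50 mm and 8.59 degrees, less where a joint would pass 70% of its speed; a pose out of reach is approached as far as the arm can. A call with a gripper value outside its range is refused whole. The fingers move at their own pace and stop on an object; "grip_force" is the grip in N (left out, the last holds). Time passes only in rows, so rows that repeat a pose let the fingers close. It gives the time, the measured TCP pose, the force, the opening and the grip force at its end, in the units of the state.
- r.get_obs(): the state, without advancing time (a new reading comes with each control period).
- r.grab_frame(name): name is "scene" or "side" or "wrist"; returns the picture (400x640x3 uint8, red, green, blue); there is no depth.
- r.calibration(name): a dict with "intrinsics" (3x3 intrinsics, pixels), "rvec" (rotation vector, rad) and "tvec" (3), from world to camera coordinates, as OpenCV has them; the wrist camera has in their place "tool_from_camera" (4x4, takes a point from camera to tool coordinates, whose origin is the TCP and whose axes are the flange's). Camera axes: x right, y down, z forward; pixel columns grow to the right and rows downward; lengths in m; the calibration is good to about 2 mm. A picture is of the moment at which its call begins: read the wrist's pose just before it. calibration takes no time and is no camera call.
- r.close_job(): hands the job in; it is judged then, once.
Trained networks look in the newest picture that a camera, given by its name, has taken for a name from the list of things; names that differ only in an ending like _2 or _b are one class to them, and where a whole thing is asked for, a point or a joint stands for the part that bears it (a point fixed in the world has none). Each returns a list of dicts, best first, with "conf" (0 to 1); they miss things now and then, are a little off and sometimes report something else, mostly with a low value. They report only what shows in the picture. A call takes as long as a camera call. They do not tell look-alikes from the thing itself.
- r.cut_out(target, camera): "pixels" (400x640 bool, what is visible of it) and "extent" ([left, top, width, height] in pixels, round what is visible of it).
The state is a dict: "clock": time; "joint_positions": joint angles; "qd": joint speeds; "joint_efforts": joint torques, N m; "position": TCP position; "tool_rot": TCP orientation; "ft_force": force on the tool from outside, world axes, zero at the start; "moment": the same for the moment, N m; "width": finger opening in m; "grasp_force": force on a finger pad.
Only numpy, scipy, OpenCV 4.12 (cv2) and the standard library are available. Lean on these libraries where they do the work, as an engineer would, in place of code of your own. Each camera call takes 0.05 s, during which the arm holds its last target. There are 200 camera calls.

### The job

Take the beech mallet and, without touching the wedge with the gripper, tap the wedge into the lamp stand with the mallet until it goes no further and the jaw holds the owl lamp fast. Then press the mallet flat into its foam pocket and let go of it. Do not touch the lamp with the robot or the mallet, and do not shift the other things on the nightstand.

Things in the scene. Friction and masses are not known exactly. Their poses are not given: they have to be found in the camera images.
- stand: Brown wooden lamp stand, screwed down, 40 mm high, open at -y. Origin on the table; own +y: the way the wedge is driven; +x: from wedge to lamp. Fixed cheek x -72..-50, y -55..75 mm; fixed end block x 96..118, y -40..75 mm; a rail joins them at y 57..75 mm. In between along +x: wedge slot, sliding jaw, lamp. Yaw within 0.3 rad of the world's
- slot_mouth (a point): On the stand: the corner of the cheek's inner face (stand x -50 mm) level with the jaw's mouth end (stand y -40 mm), at table height. Axes as the stand's
- jaw (a joint): Slide of the jaw along the stand's +x, m; starts at 0 to 0.003. Light wooden block, stand y -40..40 mm, 37 mm high; at 0 its flat back is at stand x 12 mm and its front, parallel to the wedge's taper, is 32 mm from the cheek at the mouth. Moves 1 mm per 5 mm of wedge, stiff (2 N), no spring back; at about 8 mm the lamp is hard against the end block and all stops
- wedge_center (a point): Centre, half-way up, of the loose light-wood wedge lying flat: 120 mm long, 34 mm high, 48 mm wide at the butt (own y -60 mm), 24 mm at the tip (y +60). Straight side x -18 mm, along the cheek; the other side tapers. Axes nearly the stand's. Home, this centre is at about stand y -20 mm and the butt stands 40 mm out of the mouth. Driving takes 5 to 15 N
- wedge_tip (a point): Middle of the wedge's thin end face, half-way up, 60 mm ahead of its centre (own x -6 mm). At the start it is 8 to 18 mm past the slot's mouth, the wedge loose; home, about 80 mm past it
- owl: White ceramic owl night lamp, loose, 162 mm high with ears, on a square foot 76 x 76 x 28 mm; round body 68 mm across. Origin under its centre. It stands on the table between jaw and end block
- mallet_grip (a point): Point on the handle of the loose flat wooden mallet, half-way up (15 mm), 20 mm behind the head. Own x: along the handle to the head; z up. Mallet 156 mm long: handle x -90..20 mm, 24 mm wide, 30 mm high; head x 20..66 mm, 84 mm wide, 34 mm high; undersides level; 0.2 kg. Lies flat on the table, yaw -0.5 to 2.2 rad
- mallet_face (a point): Middle of the flat outer end face of the mallet's head, the end away from the handle (66 mm ahead of the grip point; same axes)
- tray: Grey foam tray with grey plastic rim and dark pocket floor, fixed, 206 x 156 mm, 26 mm high (foam top 24). Origin under its centre; own +x: the way the head must point. Pocket 16 mm deep, floor 8 mm above the table, cut to the mallet with 2 mm to spare all round; finger recesses of the same depth beside the grip point (x -12..34 mm, y out to 60 mm either side). Yaw within 0.4 rad of the world's
- pocket (a point): On the pocket's floor, right under the place of the mallet's grip point (12 mm towards the head from the tray's centre). Axes as the tray's. Seated, the grip point is 15 mm above it
- bottle: Bystander: closed glass bottle, 60 mm wide, 150 mm high, loose; origin under its centre
- engine: Bystander: wooden toy engine, 120 x 60 mm, 78 mm high, loose; origin under its centre, x along it
- wagon: Bystander: wooden toy wagon, 80 x 60 mm, 46 mm high, loose; origin under its centre, x along it
- book: Bystander: blue board book, 120 x 120 x 22 mm, loose; origin under its centre
- mug: Bystander: white mug, 76 mm wide, 85 mm high, handle at its own +y, loose; origin under its centre
- jar: Bystander: white jar, 64 mm wide, 60 mm high, loose; origin under its centre
Things that resemble listed ones, but are neither listed nor needed, are in the scene too. Leave any black or red look-alike of the stand alone.

How it is judged:
By the outcome, as a careful person would: the job done as asked, in the order asked, and still so for the second after the job is handed in, with the robot touching nothing.
It also fails if it takes over 72 s, if anything falls off the work surface, if the arm or the gripper's body presses on something with over 40 N, if the wrist force passes 120 N, or if a joint passes its speed limit or range.

## Working session

There is one attempt and no reset: what is moved stays moved. The work goes in short steps, Python scripts to look and compute and a tool call to move; the robot and the scene stay as the last step left them, time stands still between calls to the robot, and variables do not carry over. Pictures are saved under pics/ and viewed, at most 12 in all, crops included, and the job is handed in when it is done.

Besides the shell and the picture viewer there is one more tool, called after ">>>" by a JSON object that holds its "api" and its "payload", one argument or row to a line. send_rows: Moves the arm, as the interface text tells. Its arguments: {"type":"object","properties":{"plan":{"type":"array","items":{"type":"array"}},"grip_force":{"type":"number"}},"required":["plan"]}

```bash
mkdir -p pics; ls; python3 - <<'E'
from station import r
import cv2,numpy as np
o=r.get_obs();print(o['clock'],o['position'],o['tool_rot'],o['width'])
for n in ['scene','side']:
    im=r.grab_frame(n);cv2.imwrite(f'pics/{n}0.png',im[:,:,::-1])
    c=r.calibration(n);print(n,c)
    for t in ['stand','jaw','wedge_center','owl','mallet_grip','tray']:
        d=r.cut_out(t,n);print(n,t,[(round(x['conf'],2),x['extent']) for x in d])
print(r.calibration('wrist'))
E
```

```text
pics
0.0 [0.21032274 0.45289502 0.23040127] [ 2.15670422e-01  9.76465635e-01 -1.03740769e-03 -2.36889521e-04] 0.08543611591171024
scene {'intrinsics': array([[485.43479825,   0.        , 321.28441842],
       [  0.        , 485.43479825, 195.39431312],
       [  0.        ,   0.        ,   1.        ]]), 'rvec': array([ 1.33066788,  2.18727919, -0.91938319]), 'tvec': array([ 0.27639752, -0.25881247,  2.02701375])}
scene stand [(0.97, [384.3, 219.9, 43.1, 58.6]), (0.84, [306.7, 151.8, 48.9, 48.2]), (0.76, [447.3, 169.2, 38.1, 48.4])]
scene jaw [(0.88, [321.5, 162.6, 24.8, 17.0]), (0.85, [449.4, 180.4, 23.9, 16.5]), (0.22, [457.9, 228.9, 42.9, 32.7])]
scene wedge_center [(0.74, [355.9, 222.9, 37.3, 17.1])]
scene owl [(0.89, [381.5, 229.7, 33.7, 34.2])]
scene mallet_grip [(0.87, [274.1, 203.4, 46.4, 21.0])]
scene tray [(0.75, [215.9, 146.7, 64.1, 47.6])]
side {'intrinsics': array([[410.45965357,   0.        , 316.62858581],
       [  0.        , 410.45965357, 197.75243819],
       [  0.        ,   0.        ,   1.        ]]), 'rvec': array([ 0.03592004, -2.77259133,  1.43852911]), 'tvec
[... 424 characters left out ...]
.59, [250.8, 234.3, 29.2, 53.5])]
side mallet_grip [(0.9, [281.0, 181.7, 30.1, 26.3]), (0.59, [242.9, 251.2, 77.5, 55.8])]
side tray [(0.9, [295.4, 142.0, 53.4, 27.2])]
{'intrinsics': array([[295.484475  ,   0.        , 317.87393102],
       [  0.        , 295.484475  , 204.76456854],
       [  0.        ,   0.        ,   1.        ]]), 'tool_from_camera': array([[-3.23353346e-04, -9.59262944e-01, -2.82514601e-01,
         7.23024949e-02],
       [ 9.99999946e-01, -3.25955990e-04, -3.77885831e-05,
         6.67569411e-04],
       [-5.58381391e-05, -2.82514598e-01,  9.59262998e-01,
        -1.42208564e-01],
       [ 0.00000000e+00,  0.00000000e+00,  0.00000000e+00,
         1.00000000e+00]])}
```

```bash
cat > h.py <<'E'
from station import r
import cv2,numpy as np
from scipy.spatial.transform import Rotation as R
def cam(n):
    "K, world->camera R,t (wrist: from current pose; call just before grabbing)"
    c=r.calibration(n);K=np.array(c['intrinsics'])
    if n!='wrist': return K,cv2.Rodrigues(np.array(c['rvec'],float))[0],np.array(c['tvec'],float)
    o=r.get_obs();T=np.eye(4);T[:3,:3]=R.from_quat(o['tool_rot']).as_matrix();T[:3,3]=o['position']
    W=np.linalg.inv(T@np.array(c['tool_from_camera']));return K,W[:3,:3],W[:3,3]
def back(C,uv,z):
    K,Rm,t=C;uv=np.atleast_2d(uv).astype(float)
    d=np.c_[uv,np.ones(len(uv))]@np.linalg.inv(K).T@Rm;p=-Rm.T@t
    return p+d*((z-p[2])/d[:,2])[:,None]
def proj(C,P):
    K,Rm,t=C;q=np.atleast_2d(P)@Rm.T+t;q=q@K.T;return q[:,:2]/q[:,2:]
def place(P,xy,yaw):
    "local points (m) -> world"
    c,s=np.cos(yaw),np.sin(yaw);P=np.atleast_2d(P).astype(float)
    return np.c_[P[:,0]*c-P[:,1]*s+xy[0],P[:,0]*s+P[:,1]*c+xy[1],P[:,2]]
E
python3 - <<'E'
from h import *
for n,(a,b,c,d) in dict(scene=(190,110,540,330),side=(200,120,520,390)).items():
    im=cv2.imread(f'pics/{n}0.png')[b:d,a:c];k=min(800/(c-a),600/(d-b))
    cv2.imwrite(f'pics/{n}0c.png',cv2.resize(im,None,fx=k,fy=k,interpolation=cv2.INTER_CUBIC));print(k)
S=cam('scene');D=cam('side')
for n,u in dict(st1=(405,249),st2=(331,176),st3=(466,193),wedge=(374,231),mallet=(297,214),tray=(248,170)).items(): print(n,back(S,u,.02).round(3))
for n,u in dict(st1=(353,198),st2=(280,276),st3=(423,309),wedge=(290,250),mallet=(296,195),tray=(322,155)).items(): print(n,back(D,u,.02).round(3))
E
```

```text
2.2857142857142856
2.2222222222222223
st1 [[0.575 0.283 0.02 ]]
st2 [[ 0.371 -0.081  0.02 ]]
st3 [[0.226 0.388 0.02 ]]
wedge [[0.549 0.166 0.02 ]]
mallet [[ 0.6   -0.097  0.02 ]]
tray [[ 0.486 -0.371  0.02 ]]
st1 [[ 0.367 -0.089  0.02 ]]
st2 [[0.577 0.276 0.02 ]]
st3 [[0.217 0.377 0.02 ]]
wedge [[0.559 0.173 0.02 ]]
mallet [[ 0.561 -0.103  0.02 ]]
tray [[ 0.477 -0.382  0.02 ]]
```

View pics/scene0c.png

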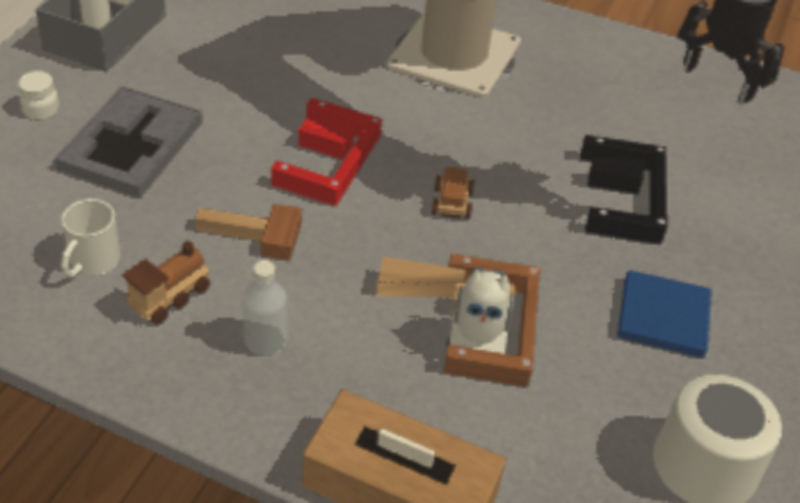

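View pics/side0c.png

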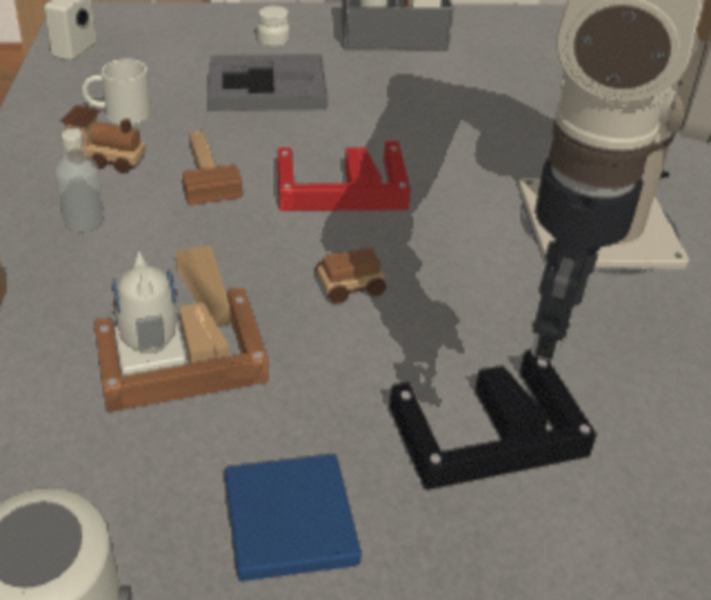

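The scene picture (crop scale 2.29) shows the brown stand with the owl at full-frame (405,249), and the wedge to its left at (374,231). The mallet is at (297,214) with its head towards +y, and the tray is at (248,170). The side picture agrees: the red and black stands are decoys and the bottle stands near the mallet. Next I'll move to an overview with the wrist camera.

>>> {"api": "send_rows", "payload": {
  "plan": [
    [[-45.4,-28.9,-7],[0,0,65],1],
    [[-45.4,-28.9,-7],[0,0,65],1],
    [[-45.4,-28.9,-7],[0,0,65],1],
    [[-45.4,-28.9,-7],[0,0,65],1],
    [[-45.4,-28.9,-7],[0,0,65],1],
    [[-45.4,-28.9,-7],[0,0,65],1],
    [[-45.4,-28.9,-7],[0,0,65],1],
    [[-45.4,-28.9,-7],[0,0,65],1],
    [[-45.4,-28.9,-7],[0,0,65],1],
    [[-45.4,-28.9,-7],[0,0,65],1],
    [[-45.4,-28.9,-7],[0,0,65],1],
    [[-45.4,-28.9,-7],[0,0,65],1],
    [[-45.4,-28.9,-7],[0,0,65],1],
    [[-45.4,-28.9,-7],[0,0,65],1],
    [[-45.4,-28.9,-7],[0,0,65],1],
    [[-45.4,-28.9,-7],[0,0,65],1]
  ]
}}

```text
clock: 2.3
position: [0.5001, 0.0013, 0.3015]
tool_rot: [0.706, 0.708, 0.0, -0.0]
ft_force: [0.3, -0.1, 0.1]
width: 0.0851
grasp_force: 0.0
```

```bash
python3 - <<'E'
from h import *
o=r.get_obs();print(o['clock'],o['position'],o['tool_rot'],o['joint_positions'],o['ft_force'])
C=cam('wrist');im=r.grab_frame('wrist');cv2.imwrite('pics/w1.png',im[:,:,::-1])
np.savez('w1.npz',K=C[0],R=C[1],t=C[2])
for t,z in [('stand',.02),('wedge_center',.017),('mallet_grip',.017),('tray',.02),('owl',.08),('bottle',.07),('jaw',.02)]:
    for d in r.cut_out(t,'wrist'):
        if d['conf']<.3: continue
        m=d['pixels'].astype(np.uint8);c,_=cv2.findContours(m,0,1)
        rc=cv2.minAreaRect(max(c,key=cv2.contourArea));print(t,round(d['conf'],2),d['extent'],back(C,rc[0],z).round(3))
        np.save(f'm_{t}.npy',m)
E
```

```text
2.3 [0.5001168  0.00129236 0.30145096] [ 7.05806720e-01  7.08404455e-01  4.41701335e-05 -2.02027811e-05] [2.52886910e-03 2.22651658e-01 1.62682871e-01 1.51079358e+00
 9.10135720e-05 1.56965144e+00] [ 0.28506444 -0.14919515  0.05722141]
stand 0.93 [152.4, 176.3, 140.0, 93.3] [[ 0.36 -0.08  0.02]]
stand 0.61 [313.4, 3.3, 54.6, 25.3] [[0.509 0.202 0.02 ]]
wedge_center 0.59 [337.3, 0.0, 55.3, 97.8] [[0.556 0.166 0.017]]
mallet_grip 0.64 [327.0, 188.3, 62.3, 102.3] [[ 0.575 -0.108  0.017]]
tray 0.95 [247.3, 334.0, 119.1, 22.2] [[ 0.48  -0.295  0.02 ]]
tray 0.35 [333.3, 0.0, 56.7, 96.8] [[0.554 0.165 0.02 ]]
bottle 0.76 [459.6, 141.0, 110.7, 58.3] [[0.751 0.009 0.07 ]]
jaw 0.79 [188.2, 202.0, 45.1, 58.9] [[ 0.337 -0.09   0.02 ]]
```

View pics/w1.png

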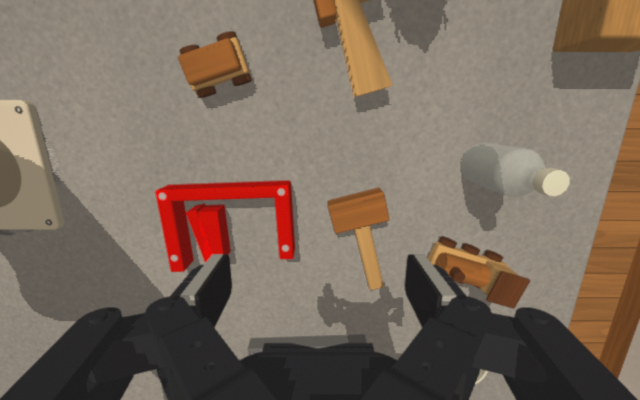

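The wrist picture shows the mallet head at (358,210), its handle running down to (374,287), the engine 60 px to the right of it, and the wedge butt at (375,88). Next I'll fit the outlines.

```bash
cat > fit.py <<'E'
from h import *
from scipy.optimize import minimize
def prism(poly,z0,z1): p=np.array(poly);return np.r_[np.c_[p,np.full(len(p),z0)],np.c_[p,np.full(len(p),z1)]]
def box(a,b,c,d,z0,z1): return prism([(a,c),(b,c),(b,d),(a,d)],z0,z1)
MALLET=[box(-.09,.02,-.012,.012,0,.03),box(.02,.066,-.042,.042,0,.034)]
WEDGE=[prism([(-.018,-.06),(.030,-.06),(.006,.06),(-.018,.06)],0,.034)]
STAND=[box(-.072,-.05,-.055,.075,0,.04),box(.096,.118,-.04,.075,0,.04),box(-.072,.118,.057,.075,0,.04)]
TRAY=[box(-.103,.103,-.078,.078,0,.026)]
def sil(C,parts,xy,yaw,k=4):
    m=np.zeros((400*k,640*k),np.uint8)
    for p in parts:
        h=cv2.convexHull((proj(C,place(p,xy,yaw))*k+k/2-.5).astype(np.float32));cv2.fillConvexPoly(m,np.round(h).astype(np.int32),1)
    return m
def fit(C,parts,mask,x0,k=4):
    M=cv2.resize(mask.astype(np.float32),None,fx=k,fy=k,interpolation=cv2.INTER_LINEAR)>.5
    def f(v):
        s=sil(C,parts,v[:2],v[2],k)>0;return 1-(s&M).sum()/(s|M).sum()
    best=None
    for d in (-.15,0,.15):
        s=np.array([x0]*4)+np.array([[0,0,d],[.015,0,d],[0,.015,d],[0,0,d+.15]])
        q=minimize(f,x0,method='Nelder-Mead',options=dict(initial_simplex=s,xatol=1e-4,fatol=1e-4))
        if best is None or q.fun<best.fun: best=q
    return best.x.round(4),round(1-best.fun,3)
E
python3 - <<'E'
from fit import *
f=np.load('w1.npz');W=(f['K'],f['R'],f['t']);S=cam('scene');D=cam('side')
print('mallet w',fit(W,MALLET,np.load('m_mallet_grip.npy'),[.58,-.12,1.75]))
r.grab_frame('scene')
for t,P,x0,z in [('mallet_grip',MALLET,[.58,-.12,1.75],0),('wedge_center',WEDGE,[.55,.17,0.1],0),('stand',STAND,[.575,.28,.1],0),('tray',TRAY,[.48,-.37,.1],0)]:
    d=[q for q in r.cut_out(t,'scene')];d=d[0];print('scene',t,d['extent'],fit(S,P,d['pixels'],x0))
r.grab_frame('side')
for t,P,x0,i in [('mallet_grip',MALLET,[.58,-.12,1.75],0),('wedge_center',WEDGE,[.55,.17,0.1],0),('tray',TRAY,[.48,-.37,.1],0)]:
    d=r.cut_out(t,'side')[i];print('side',t,d['extent'],fit(D,P,d['pixels'],x0))
for q in [(430,247),(437,240),(374,287)]: print(back(W,q,.03).round(3))
E
```

```text
mallet w (array([ 0.5703, -0.1009,  1.8352]), np.float64(0.933))
scene mallet_grip [273.6, 199.1, 45.5, 26.2] (array([ 0.5718, -0.099 ,  1.8278]), np.float64(0.922))
scene wedge_center [354.9, 222.0, 39.9, 18.0] (array([0.5492, 0.1694, 0.2587]), np.float64(0.887))
scene stand [384.0, 220.3, 42.5, 56.5] (array([0.5563, 0.2612, 0.2799]), np.float64(0.743))
scene tray [214.3, 147.8, 68.0, 44.3] (array([ 0.4846, -0.3769,  0.0413]), np.float64(0.961))
side mallet_grip [279.8, 177.9, 30.9, 32.4] (array([ 0.5729, -0.1055,  1.8272]), np.float64(0.946))
side wedge_center [281.5, 232.7, 21.6, 33.4] (array([0.5519, 0.1614, 0.2779]), np.float64(0.903))
side tray [294.8, 139.9, 53.6, 30.1] (array([ 0.4869, -0.3861,  0.0579]), np.float64(0.953))
[[ 0.671 -0.114  0.03 ]]
[[ 0.681 -0.103  0.03 ]]
[[ 0.59  -0.184  0.03 ]]
```

>>> {"api": "send_rows", "payload": {
  "plan": [
    [[-10.2,7.1,10],[0,0,-14.7],0.6],
    [[-10.2,7.1,10],[0,0,-14.7],0.6],
    [[-10.2,7.1,10],[0,0,-14.7],0.6],
    [[-10.2,7.1,20],[0,0,-14.7],0.6],
    [[-10.2,7.1,20],[0,0,-14.7],0.6],
    [[-10.2,7.1,20],[0,0,-14.7],0.6],
    [[-10.2,7.1,20],[0,0,-14.7],0.6],
    [[-10.2,7.1,20],[0,0,-14.7],0.6]
  ]
}}

```text
clock: 3.95
position: [0.5737, -0.1018, 0.1041]
tool_rot: [0.61, 0.792, 0.001, 0.002]
ft_force: [0.2, -1.0, -0.7]
width: 0.0682
grasp_force: 0.0
```

```bash
python3 - <<'E'
from fit import *
C=cam('wrist');im=r.grab_frame('wrist');cv2.imwrite('pics/w2.png',im[:,:,::-1])
o=r.get_obs();print(o['position'],o['width'],R.from_quat(o['tool_rot']).as_matrix()[:2,1])
d=r.cut_out('mallet_grip','wrist')
for q in d[:2]:
    print(q['conf'],q['extent']);v,s=fit(C,MALLET,q['pixels'],[.571,-.101,1.83]);print(v,s)
v,_=fit(C,MALLET,d[0]['pixels'],[.571,-.101,1.83])
m=cv2.resize(sil(C,MALLET,v[:2],v[2]),(640,400),interpolation=0);c,_=cv2.findContours(m,0,2)
b=im[:,:,::-1].copy();cv2.drawContours(b,c,-1,(0,0,255),1);cv2.imwrite('pics/w2o.png',b)
T=R.from_quat(o['tool_rot']).as_matrix();print('shift tool cm',T.T@(np.r_[v[:2],0.004]-o['position'])*100, 'theta',np.arctan2(T[1,1],T[0,1]))
E
```

```text
[ 0.57416031 -0.10180643  0.10474701] 0.06819639365844331 [0.96671009 0.25581743]
0.8 [253.4, 124.5, 121.1, 188.8]
[ 0.5705 -0.1007  1.8344] 0.966
shift tool cm [ 0.22557309 -0.3798372  10.07227224] theta 0.25869701813623225
```

View pics/w2o.png

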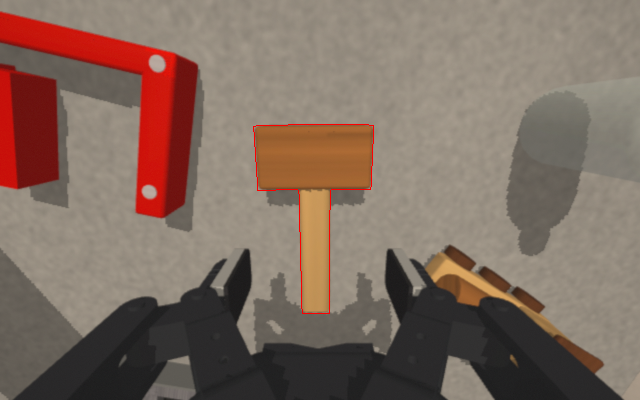

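The outline lies right on the mallet (head 254–373 × 125–190 px, handle between the fingers). I'll descend and grip.

>>> {"api": "send_rows", "payload": {
  "plan": [
    [[0,0,5],[0,0,0],0.6],
    [[0,0,8],[0,0,0],0.6],
    [[0,0,9.6],[0,0,0],0.6],
    [[0,0,9.6],[0,0,0],0.6],
    [[0,0,9.6],[0,0,0],0.6],
    [[0,0,9.6],[0,0,0],-1],
    [[0,0,9.6],[0,0,0],-1],
    [[0,0,9.6],[0,0,0],-1],
    [[0,0,9.6],[0,0,0],-1],
    [[0,0,9.6],[0,0,0],-1],
    [[0,0,9.6],[0,0,0],-1],
    [[0,0,9.6],[0,0,0],-1]
  ],
  "grip_force": 90
}}

```text
clock: 5.25
position: [0.5728, -0.102, 0.0069]
tool_rot: [0.61, 0.792, 0.001, 0.001]
ft_force: [-0.6, -0.7, 6.7]
width: 0.0222
grasp_force: 89.8
```

>>> {"api": "send_rows", "payload": {
  "plan": [
    [[0,0,-2],[0,0,0],-1],
    [[0,0,-6],[0,0,0],-1],
    [[0,0,-10],[0,0,0],-1],
    [[4,2,-14],[0,0,0],-1],
    [[8,4,-18],[0,0,0],-1],
    [[12,5.7,-22],[0,0,0],-1],
    [[12,5.7,-25],[0,0,0],-1],
    [[12,5.7,-25],[0,0,0],-1],
    [[12,5.7,-25],[0,0,0],-1],
    [[12,5.7,-25],[0,0,0],-1]
  ]
}}

```text
clock: 6.25
position: [0.5952, 0.0282, 0.2535]
tool_rot: [0.61, 0.792, -0.001, -0.001]
ft_force: [0.1, 0.2, -2.3]
width: 0.022
grasp_force: 89.0
```

```bash
cat > look.py <<'E'
from fit import *
import sys
name=sys.argv[1]
C=cam('wrist');im=r.grab_frame('wrist')
o=r.get_obs();T=R.from_quat(o['tool_rot']).as_matrix();th=np.arctan2(T[1,1],T[0,1])
print(o['clock'],o['position'],'theta',th,'tilt',T[2,:2],o['width'],o['ft_force'])
b=im[:,:,::-1].copy()
def show(C,P,v,col):
    c,_=cv2.findContours(cv2.resize(sil(C,P,v[:2],v[2]),(640,400),interpolation=0),1,2);cv2.drawContours(b,c,-1,col,1)
E
cat > a.py <<'E'
exec(open('look.py').read())
for t,P,x0,col in [('wedge_center',WEDGE,[.5505,.165,.27],(0,0,255)),('stand',STAND,[.556,.261,.28],(255,0,0))]:
    for q in r.cut_out(t,'wrist')[:2]:
        if q['conf']<.3: continue
        v,s=fit(C,P,q['pixels'],x0);print(t,round(q['conf'],2),q['extent'],v,s)
        if s>.7: show(C,P,v,col)
cv2.imwrite(f'pics/{name}.png',b);cv2.imwrite(f'pics/{name}_raw.png',im[:,:,::-1])
E
python3 a.py w3
```

```text
6.3 [0.59496541 0.02794227 0.25295401] theta 0.2570649694566509 tilt [ 0.00067736 -0.00444643] 0.022025910432719998 [ 0.25288351 -0.24944694 -1.8599189 ]
wedge_center 0.59 [297.4, 0.2, 40.1, 109.3] [0.5506 0.1656 0.2632] 0.973
stand 0.86 [43.4, 149.2, 168.5, 113.7] [0.556 0.261 0.13 ] 0.0
stand 0.63 [271.7, 2.4, 173.9, 24.4] [0.5557 0.2611 0.2658] 0.676
```

View pics/w3.png

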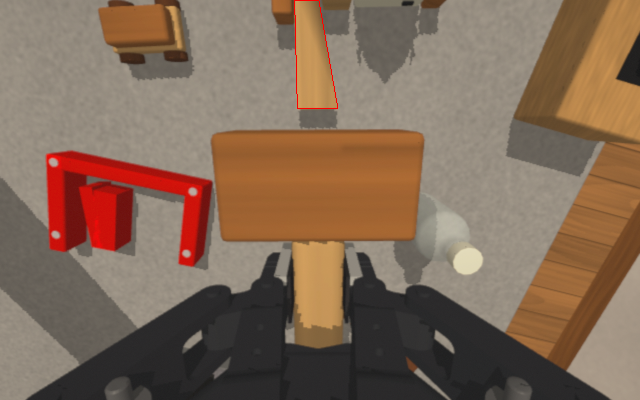

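The wedge outline fits very well (297–338 × 0–108 px). The mallet sits centred and straight in the gripper, with its head at 212–424 px. I'll check the bottle clearance before going down.

```bash
python3 - <<'E'
from fit import *
f=np.load('w1.npz');W=(f['K'],f['R'],f['t'])
a=np.linspace(0,6.28,16,endpoint=False);BOT=[prism(np.c_[.03*np.cos(a),.03*np.sin(a)],0,.1),prism(np.c_[.012*np.cos(a),.012*np.sin(a)],.1,.15)]
print(fit(W,BOT,np.load('m_bottle.npy'),[.7,0,0]))
r.grab_frame('scene');q=r.cut_out('bottle','scene')[0];print(fit(cam('scene'),BOT,q['pixels'],[.7,0,0]))
o=r.get_obs();T=R.from_quat(o['tool_rot']).as_matrix()
print((T.T@(np.array([.597,.0166,.007])-o['position'])*100).round(2))
E
```

```text
(array([ 0.7425,  0.0111, -0.6887]), np.float64(0.935))
(array([ 0.7413,  0.0132, -0.0462]), np.float64(0.9))
[-1.15 -0.07 24.67]
```

>>> {"api": "send_rows", "payload": {
  "plan": [
    [[-1.2,-0.1,5],[0,0,-0.3],-1],
    [[-1.2,-0.1,10],[0,0,-0.3],-1],
    [[-1.2,-0.1,15],[0,0,-0.3],-1],
    [[-1.2,-0.1,20],[0,0,-0.3],-1],
    [[-1.2,-0.1,23],[0,0,-0.3],-1],
    [[-1.2,-0.1,24.2],[0,0,-0.3],-1],
    [[-1.2,-0.1,24.2],[0,0,-0.3],-1],
    [[-1.2,-0.1,24.2],[0,0,-0.3],-1],
    [[0.8,-0.1,24.2],[0,0,-0.3],-1],
    [[1.3,-0.1,24.2],[0,0,-0.3],-1],
    [[1.6,-0.1,24.2],[0,0,-0.3],-1],
    [[1.9,-0.1,24.2],[0,0,-0.3],-1],
    [[2.2,-0.1,24.2],[0,0,-0.3],-1],
    [[2.5,-0.1,24.2],[0,0,-0.3],-1],
    [[2.8,-0.1,24.2],[0,0,-0.3],-1]
  ],
  "grip_force": 110
}}

```text
clock: 8.0
position: [0.5882, 0.0555, 0.0134]
tool_rot: [0.608, 0.794, -0.0, 0.0]
ft_force: [0.1, -0.4, -1.6]
width: 0.0218
grasp_force: 111.8
```

```bash
sed -i 's/if s>.7/if s>.6/' a.py; python3 a.py w4
```

```text
8.05 [0.58799596 0.05605041 0.01326298] theta 0.2634185139587422 tilt [ 0.00033462 -0.00013137] 0.021556963609993773 [ 0.98152051 -0.16343943 -1.8704819 ]
wedge_center 0.64 [243.6, 0.0, 127.8, 133.8] [0.5467 0.1763 0.2669] 0.992
stand 0.89 [0.0, 289.2, 77.7, 110.5] [0.556 0.261 0.13 ] 0.0
```

View pics/w4_raw.png

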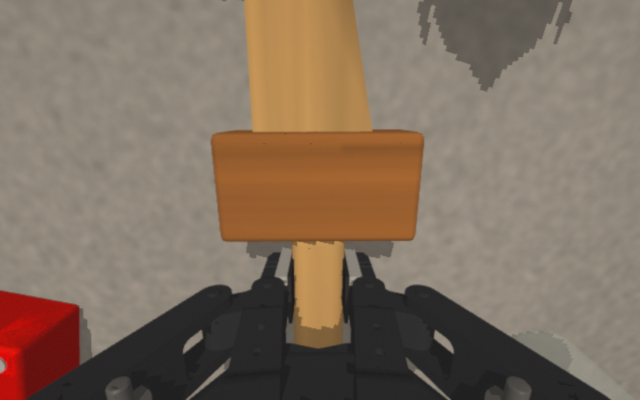

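The mallet face (212–424 px at row 132) is on the wedge butt (252–372 px), and the wedge has already moved about 1 cm. I'll keep driving.

>>> {"api": "send_rows", "payload": {
  "plan": [
    [[0.3,0,0.2],[0,0,0],-1],
    [[0.6,0,0.2],[0,0,0],-1],
    [[0.9,0,0.2],[0,0,0],-1],
    [[1.2,0,0.2],[0,0,0],-1],
    [[1.5,0,0.2],[0,0,0],-1],
    [[1.8,0,0.2],[0,0,0],-1],
    [[2.1,0,0.2],[0,0,0],-1],
    [[2.4,0,0.2],[0,0,0],-1],
    [[2.7,0,0.2],[0,0,0],-1],
    [[3.0,0,0.2],[0,0,0],-1],
    [[3.3,0,0.2],[0,0,0],-1],
    [[3.6,0,0.2],[0,0,0],-1],
    [[3.9,0,0.2],[0,0,0],-1],
    [[4.1,0,0.2],[0,0,0],-1],
    [[4.1,0,0.2],[0,0,0],-1]
  ]
}}

```text
clock: 9.65
position: [0.5775, 0.096, 0.0113]
tool_rot: [0.608, 0.794, 0.0, -0.0]
ft_force: [-0.3, -1.3, -1.9]
width: 0.0218
grasp_force: 111.7
```

>>> {"api": "send_rows", "payload": {
  "plan": [
    [[0.2,0,0],[0,0,0],-1],
    [[0.4,0,0],[0,0,0],-1],
    [[0.6,0,0],[0,0,0],-1],
    [[0.8,0,0],[0,0,0],-1]
  ]
}}

```text
clock: 10.05
position: [0.5755, 0.1025, 0.0113]
tool_rot: [0.608, 0.794, -0.0, 0.0]
ft_force: [0.4, -5.3, -1.1]
width: 0.0221
grasp_force: 111.8
```

```bash
python3 a.py w5
```

```text
10.1 [0.5754375  0.10269727 0.01137332] theta 0.2630383173157614 tilt [-1.19480952e-03 -5.18151059e-05] 0.022145246953317342 [ 0.25049567 -4.63099736 -1.43016314]
wedge_center 0.57 [242.9, 0.0, 125.8, 133.0] [0.5333 0.2232 0.2623] 0.992
stand 0.91 [174.6, 0.0, 465.4, 51.6] [0.5565 0.2611 0.2648] 0.627
stand 0.81 [0.0, 355.3, 68.8, 44.7] [0.556 0.261 0.13 ] 0.0
```

>>> {"api": "send_rows", "payload": {
  "plan": [
    [[0.2,0,0],[0,0,0],-1],
    [[0.4,0,0],[0,0,0],-1],
    [[0.6,0,0],[0,0,0],-1],
    [[0.8,0,0],[0,0,0],-1],
    [[0.9,0,0],[0,0,0],-1],
    [[1.0,0,0],[0,0,0],-1]
  ]
}}

```text
clock: 10.8
position: [0.5731, 0.1102, 0.0114]
tool_rot: [0.609, 0.793, -0.002, 0.002]
ft_force: [0.9, -11.5, 0.0]
width: 0.0219
grasp_force: 111.9
```

>>> {"api": "send_rows", "payload": {
  "plan": [
    [[0.1,0,0],[0,0,0],-1],
    [[0.2,0,0],[0,0,0],-1],
    [[0.3,0,0],[0,0,0],-1]
  ]
}}

```text
clock: 11.1
position: [0.5731, 0.1103, 0.0117]
tool_rot: [0.609, 0.793, -0.003, 0.004]
ft_force: [1.7, -19.9, 2.0]
width: 0.0218
grasp_force: 112.0
```

>>> {"api": "send_rows", "payload": {
  "plan": [
    [[0.2,0,0],[0,0,0],-1],
    [[0.4,0,0],[0,0,0],-1],
    [[0.6,0,0],[0,0,0],-1],
    [[0.6,0,0],[0,0,0],-1]
  ]
}}

```text
clock: 11.5
position: [0.5731, 0.1103, 0.0122]
tool_rot: [0.611, 0.792, -0.007, 0.008]
ft_force: [4.5, -32.3, 2.3]
width: 0.0216
grasp_force: 112.4
```

```bash
python3 a.py w6
```

```text
11.55 [0.57303504 0.11027993 0.01216704] theta 0.2560743751397596 tilt [-0.02117996 -0.00026739] 0.022002049390039535 [  4.40191323 -32.5988683    1.70488987]
wedge_center 0.63 [240.1, 0.0, 129.1, 136.7] [0.531  0.2312 0.2624] 0.989
stand 0.95 [169.1, 1.8, 469.9, 70.3] [0.5574 0.2609 0.265 ] 0.52
stand 0.76 [0.0, 360.8, 59.3, 38.6] [0.556 0.261 0.13 ] 0.0
```

View pics/w6.png

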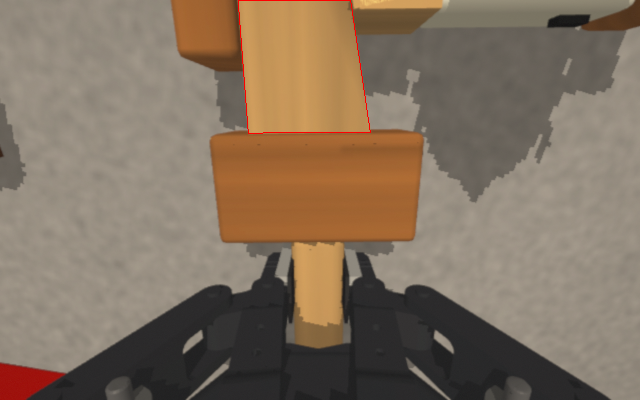

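The wedge has stopped hard against 32 N. Its centre is at stand y ≈ -22 mm, so it is home, and the picture shows the jaw and lamp untouched by the mallet. I'll retract and go to the tray.

>>> {"api": "send_rows", "payload": {
  "plan": [
    [[-3,0,0],[0,0,0],-1],
    [[-7,0,-1],[0,0,0],-1],
    [[-7,0,-6],[0,0,0],-1],
    [[-7,0,-11],[0,0,0],-1],
    [[-7,0,-16],[0,0,0],-1],
    [[-7,0,-21],[0,0,0],-1],
    [[-42,-34,-32],[0,0,102],-1],
    [[-42,-34,-32],[0,0,102],-1],
    [[-42,-34,-32],[0,0,102],-1],
    [[-42,-34,-32],[0,0,102],-1],
    [[-42,-34,-32],[0,0,102],-1],
    [[-42,-34,-32],[0,0,102],-1],
    [[-42,-34,-32],[0,0,102],-1],
    [[-42,-34,-32],[0,0,102],-1],
    [[-42,-34,-32],[0,0,102],-1],
    [[-42,-34,-32],[0,0,102],-1],
    [[-42,-34,-32],[0,0,102],-1],
    [[-42,-34,-32],[0,0,102],-1],
    [[-42,-34,-32],[0,0,102],-1],
    [[-42,-34,-32],[0,0,102],-1]
  ]
}}

```text
clock: 13.65
position: [0.3521, -0.3722, 0.3314]
tool_rot: [1.0, 0.029, 0.001, -0.0]
ft_force: [1.1, -0.4, -2.0]
width: 0.0216
grasp_force: 111.7
```

```bash
cat > t.py <<'E'
exec(open('look.py').read())
print(o['joint_positions'].round(2))
hand=None
q=max(r.cut_out('tray','wrist'),key=lambda d:d['conf'])
# occlusion by mallet/gripper: fit only on pixels outside the given own-mask
own=np.zeros((400,640),np.uint8);cv2.rectangle(own,(205,122),(432,250),1,-1);cv2.fillPoly(own,[np.array([(270,240),(370,240),(640,400),(0,400)])],1)
ok=cv2.resize(own,None,fx=4,fy=4,interpolation=0)==0
M=cv2.resize(q['pixels'].astype(np.float32),None,fx=4,fy=4)>.5
def f(v):
    s=(sil(C,TRAY,v[:2],v[2])>0);return 1-(s&M&ok).sum()/((s|M)&ok).sum()
best=min((minimize(f,[.486,-.38,.05],method='Nelder-Mead',options=dict(initial_simplex=np.array([[.486,-.38,.05],[.486+e,-.38,.05],[.486,-.38+e,.05],[.486,-.38,.05+e*8]]),xatol=1e-4,fatol=1e-5)) for e in (.012,-.012)),key=lambda z:z.fun)
v=best.x;print('tray',q['conf'],q['extent'],v.round(4),1-best.fun)
show(C,TRAY,v,(0,0,255));cv2.imwrite(f'pics/{name}.png',b)
pk=place([.012,0,0],v[:2],v[2])[0];print('pocket',pk,'shift tool cm to pocket at z.02:',T.T@(np.r_[pk[:2],.02]-o['position'])*100,'yaw err deg (tray - mallet)',np.degrees(v[2]-th-np.pi/2))
E
python3 t.py w7
```

```text
13.7 [ 0.35213189 -0.37211967  0.33136053] theta -1.513644614074401 tilt [ 0.00100495 -0.00049238] 0.021915862119772932 [-0.61652413 -0.35984682 -1.88799207]
[-0.81  0.25  0.27  1.59  0.    2.27]
tray 0.7 [271.0, 0.0, 118.7, 130.8] [ 0.4896 -0.3796  0.0476] 0.994196190458971
pocket [ 0.50160085 -0.37907046  0.        ] shift tool cm to pocket at z.02: [14.85149212  1.56305043 31.15022812] yaw err deg (tray - mallet) -0.544896813540482
```

View pics/w7.png

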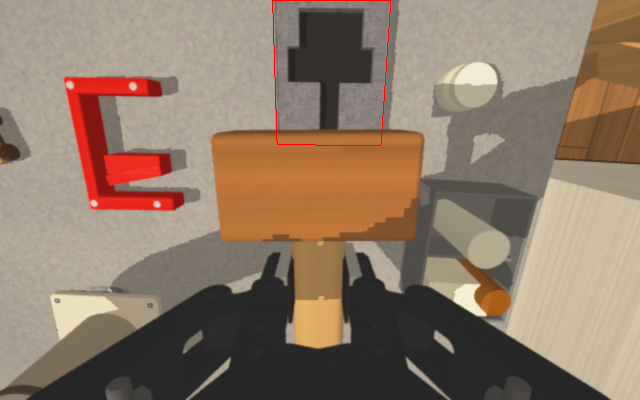

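The tray outline fits (273–389 × 0–144 px), with the dark pocket head at the top (rows 10–47) and the finger recess at rows 47–82. I'll refine on the dark pocket floor itself.

```bash
cat > p.py <<'E'
exec(open('look.py').read())
x0=np.array([.5016,-.379,.0476]) # pocket pose guess
PK=[(-.092,.018,-.014,.014),(.018,.068,-.044,.044),(-.024,.022,-.060,.060)]
def lay(v,z,k=4): return sil(C,[box(a,b_,c,d,z,z+1e-6) for a,b_,c,d in PK],v[:2],v[2],k)>0
g=cv2.cvtColor(im,cv2.COLOR_RGB2GRAY);G=cv2.resize(g,None,fx=4,fy=4,interpolation=cv2.INTER_LINEAR)
near=lambda v:cv2.dilate(lay(v,.024).astype(np.uint8),np.ones((50,50)))>0
own=np.zeros((400,640),np.uint8);cv2.rectangle(own,(205,118),(432,250),1,-1);cv2.fillPoly(own,[np.array([(270,240),(370,240),(640,400),(0,400)])],1)
ok=(cv2.resize(own,None,fx=4,fy=4,interpolation=0)==0)&near(x0)
t,_=cv2.threshold(G[ok].reshape(-1,1),0,255,cv2.THRESH_OTSU);D=(G<t);print('otsu',t,'own ok',ok.sum())
def f(v):
    s=lay(v,.008)&lay(v,.024);return 1-(s&D&ok).sum()/((s|D)&ok).sum()
best=None
for e in (.006,-.006):
    q=minimize(f,x0,method='Nelder-Mead',options=dict(initial_simplex=np.array([x0,x0+[e,0,0],x0+[0,e,0],x0+[0,0,e*6]]),xatol=1e-5,fatol=1e-5))
    if best is None or q.fun<best.fun: best=q
v=best.x;print('pocket',v.round(4),1-best.fun)
m=cv2.resize((lay(v,.008)&lay(v,.024)).astype(np.uint8),(640,400),interpolation=0);c,_=cv2.findContours(m,1,2);cv2.drawContours(b,c,-1,(0,0,255),1)
cv2.imwrite(f'pics/{name}.png',b)
print('shift cm',T.T@(np.r_[v[:2],.02]-o['position'])*100,'yaw err deg',np.degrees(v[2]-th-np.pi/2))
E
python3 p.py w8
```

```text
13.8 [ 0.35206222 -0.37214113  0.33134387] theta -1.5142972321538286 tilt [ 0.00058058 -0.00026277] 0.021452458955413443 [-0.25596164  0.19431289 -1.55295628]
otsu 87.0 own ok 140670
pocket [ 0.4995 -0.3798  0.0479] 0.9659339074539536
shift cm [14.66301191  1.606055   31.14248441] yaw err deg -0.49188816220914605
```

>>> {"api": "send_rows", "payload": {
  "plan": [
    [[5,0.8,5],[0,0,0.5],-1],
    [[10,1.6,10],[0,0,0.5],-1],
    [[14.5,1.6,14],[0,0,0.5],-1],
    [[14.5,1.6,18],[0,0,0.5],-1],
    [[14.5,1.6,22],[0,0,0.5],-1],
    [[14.5,1.6,25],[0,0,0.5],-1],
    [[14.5,1.6,26.5],[0,0,0.5],-1],
    [[14.5,1.6,26.5],[0,0,0.5],-1],
    [[14.5,1.6,26.5],[0,0,0.5],-1]
  ]
}}

```text
clock: 14.7
position: [0.4978, -0.3808, 0.0668]
tool_rot: [1.0, 0.023, 0.0, 0.0]
ft_force: [-0.2, -0.2, -1.7]
width: 0.0218
grasp_force: 111.6
```

```bash
cat > q.py <<'E'
import sys;sys.argv=['',sys.argv[1]]
exec(open('look.py').read())
# mallet in hand: fit head only, its underside at TCPz-.007
zb=o['position'][2]-.007
for q in r.cut_out('mallet_grip','wrist')[:1]:
    mk=q['pixels'].astype(np.uint8);mk[242:]=0;print(q['conf'],q['extent'])
    P=[box(.02,.066,-.042,.042,zb,zb+.034)]
    mv,s=fit(C,P,mk,[*o['position'][:2],th+np.pi/2]);print('mallet',mv,s)
    d=T.T[:2,:2]@(mv[:2]-o['position'][:2])*1000;print('grip in tool mm',d,'yaw off deg',np.degrees(mv[2]-th-np.pi/2))
    show(C,P,mv,(0,255,0))
q=max(r.cut_out('tray','wrist'),key=lambda d:d['conf']);print('tray',q['conf'],q['extent'])
own=np.zeros((400,640),np.uint8);cv2.rectangle(own,(205,118),(432,250),1,-1);own[180:]=1
ok=cv2.resize(own,None,fx=4,fy=4,interpolation=0)==0
M=cv2.resize(q['pixels'].astype(np.float32),None,fx=4,fy=4)>.5
def f(v):
    s=(sil(C,TRAY,v[:2],v[2])>0);return 1-(s&M&ok).sum()/((s|M)&ok).sum()
x0=np.array([.4885,-.3796,.0476])
bb=min((minimize(f,x0,method='Nelder-Mead',options=dict(initial_simplex=np.array([x0,x0+[e,0,0],x0+[0,e,0],x0+[0,0,e*6]]),xatol=1e-5,fatol=1e-5)) for e in (.008,-.008)),key=lambda z:z.fun)
v=bb.x;pk=place([.012,0,0],v[:2],v[2])[0];print('tray',v.round(4),1-bb.fun,'pocket',pk)
show(C,TRAY,v,(0,0,255));cv2.imwrite(f'pics/{name}.png',b)
print('need shift mm (mallet->pocket)',T.T[:2,:2]@(pk[:2]-mv[:2])*1000,'yaw deg',np.degrees(v[2]-mv[2]))
E
python3 q.py w9
```

```text
14.75 [ 0.49849581 -0.38158789  0.06817622] theta -1.5248630342111682 tilt [0.00262825 0.00202328] 0.022137917767605538 [ 0.2805322  -0.44599572 -2.01430543]
0.89 [211.8, 127.9, 212.9, 219.3]
mallet [ 0.4984 -0.3793  0.0552] 0.919
grip in tool mm [ 0.00935975 -2.2898706 ] yaw off deg 0.53094322493494
tray 0.57 [180.4, 84.1, 274.5, 285.3]
tray [ 0.4853 -0.3803  0.0462] 0.9918372319688109 pocket [ 0.49726399 -0.37971292  0.        ]
need shift mm (mallet->pocket) [-1.15376648  0.36032267] yaw deg -0.5158854906935428
```

View pics/w9.png

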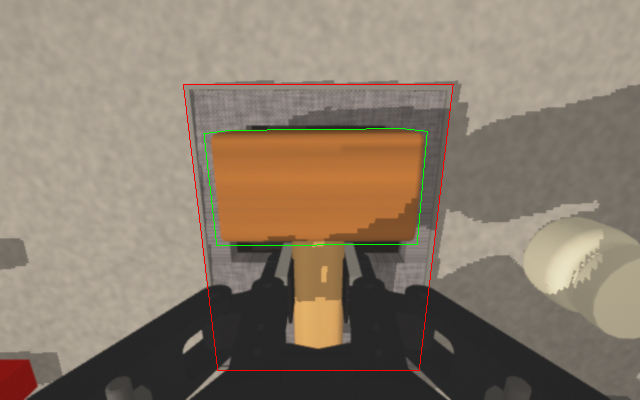

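```bash
cat > m.py <<'E'
exec(open('look.py').read())
mk=r.cut_out('mallet_grip','wrist')[0]['pixels'].astype(np.uint8);mk[236:]=0
k=4;M=cv2.resize(mk.astype(np.float32),None,fx=k,fy=k)>.5;cut=np.ones_like(M);cut[236*k:]=0
cx=lambda v:place([[0,0,0]],v[:2],v[2])
def f(w):
    zb=o['position'][2]-w[3]*.1
    s=(sil(C,[box(.02,.066,-.042,.042,zb,zb+.034)],w[:2],w[2]*1)>0)&cut;return 1-(s&M).sum()/(s|M).sum()
x0=np.array([*o['position'][:2],th+np.pi/2,.07]);S0=np.array([x0]+[x0+e for e in np.diag([.004,.004,.03,.05])])
q=minimize(f,x0,method='Nelder-Mead',options=dict(initial_simplex=S0,xatol=1e-5,fatol=1e-5,maxiter=600));w=q.x
print('mallet',w[:3].round(4),'bottom below TCP mm',w[3]*100,1-q.fun)
print('in tool mm',T.T[:2,:2]@(w[:2]-o['position'][:2])*1000,'yaw off',np.degrees(w[2]-th-np.pi/2))
ys,xs=np.nonzero(mk);print('mask rows',ys.min(),'cols at 140,180,230',[(np.nonzero(mk[i])[0].min(),np.nonzero(mk[i])[0].max()) for i in(135,140,180,230)])
g=cv2.cvtColor(im,cv2.COLOR_RGB2GRAY)
for c in (260,300,340,380): print('col',c,g[120:138,c])
for i in (150,180,210,230): print('row',i,'L',g[i,196:224],'R',g[i,410:436])
E
python3 m.py w10
```

```text
14.9 [ 0.49855462 -0.38202488  0.0689732 ] theta -1.5255497750731348 tilt [0.00376956 0.0030788 ] 0.021927848867479456 [ 0.71053368  0.65069778 -1.41903381]
mallet [ 0.4988 -0.3813  0.0519] bottom below TCP mm 10.840512144588956 0.9912749845530441
in tool mm [ 0.24758807 -0.76084322] yaw off 0.3833049762784095
mask rows 129 cols at 140,180,230 [(np.int64(213), np.int64(422)), (np.int64(211), np.int64(423)), (np.int64(215), np.int64(419)), (np.int64(221), np.int64(414))]
col 260 [136 138 134 127 132 141 126  79  44  46  69  75  78  87  98 107 111 118]
col 300 [ 88  85  87  87  86  86  87  66  52  61  73  76  81  90 102 110 116 121]
col 340 [ 94  93  91  90  86  82  80  57  44  63  73  77  83  94 106 114 119 123]
col 380 [ 92  93  90  88  90  92  90  63  48  70  76  78  85  98 110 118 120 123]
row 150 L [ 98 123 135 135 136 134 131 129 127 129 128 122 121 127 129 122 120 121
 121 121 122 122 121 122 122 122 122 122] R [116 115 115 115 116 115 115 115 113 109 103  96  91  86  86  87  90  92
  91  90  92  92  91  88  84  80]
row 180 L [145 141 111  94  94  95 120 131 126 119 120 120 115 117 125 132 130 130
 125 128 131 133 133 134 133 134 134 134] R [135 136 134 135 135 134 129 121 112 105  93  85  89  87  84  87  91  88
  84  86  91  85  83  88  91  92]
row 210 L [161 150 143 142 139 122  94  88 110 123 123 123 124 124 123 123 124 124
 123 123 123 118 123 127 126 126 126 126] R [ 88  88  88  87  87  86  85  83  83  85  85  85  85  86  85  85  85  85
  81  84  89  91  91  95 107 113]
row 230 L [159 160 159 151 143 140 139 127 102 114 127 129 128 128 129 128 129 128
 128 129 129 129 128 122 128 131 131 130] R [ 91  91  91  89  90  99 119 128 128 128 129 128 128 128 129 125 114 121
 130 132 131 125 115 112 111 112]
```

>>> {"api": "send_rows", "payload": {
  "plan": [
    [[-0.1,-0.1,1],[0,0,0.3],-1],
    [[-0.1,-0.1,2],[0,0,0.3],-1],
    [[-0.1,-0.1,2],[0,0,0.3],-1],
    [[-0.1,-0.1,2],[0,0,0.3],-1],
    [[-0.1,-0.1,2],[0,0,0.3],-1],
    [[-0.1,-0.1,2],[0,0,0.3],-1]
  ]
}}

```text
clock: 15.55
position: [0.4964, -0.3802, 0.0466]
tool_rot: [1.0, 0.02, 0.0, 0.0]
ft_force: [0.2, 0.1, -2.5]
width: 0.0222
grasp_force: 111.7
```

```bash
cat > n.py <<'E'
exec(open('m.py').read().split("ys,xs")[0])
P=[box(.02,.066,-.042,.042,o['position'][2]-w[3]*.1,o['position'][2]-w[3]*.1+.034)];show(C,P,w,(0,255,0))
q=max(r.cut_out('tray','wrist'),key=lambda d:d['conf'])
own=np.zeros((400,640),np.uint8);cv2.rectangle(own,(205,118),(432,250),1,-1);own[200:]=1
ok=cv2.resize(own,None,fx=4,fy=4,interpolation=0)==0
M=cv2.resize(q['pixels'].astype(np.float32),None,fx=4,fy=4)>.5
def f(v):
    s=(sil(C,TRAY,v[:2],v[2])>0);return 1-(s&M&ok).sum()/((s|M)&ok).sum()
x0=np.array([.486,-.3796,.0476])
bb=min((minimize(f,x0,method='Nelder-Mead',options=dict(initial_simplex=np.array([x0,x0+[e,0,0],x0+[0,e,0],x0+[0,0,e*6]]),xatol=1e-5,fatol=1e-5)) for e in (.008,-.008)),key=lambda z:z.fun)
v=bb.x;pk=place([.012,0,0],v[:2],v[2])[0];print('tray',q['conf'],v.round(4),1-bb.fun,'pocket',pk.round(4))
show(C,TRAY,v,(0,0,255));cv2.imwrite(f'pics/{name}.png',cv2.resize(b[60:270,150:490],(800,494),interpolation=cv2.INTER_CUBIC))
print('need shift mm',T.T[:2,:2]@(pk[:2]-w[:2])*1000,'tool turn deg',-np.degrees(v[2]-w[2]))
g=cv2.cvtColor(im,cv2.COLOR_RGB2GRAY).astype(int)
rows=[]
for c in range(225,412,8):
    d=np.diff(cv2.GaussianBlur(im,(3,3),0).mean(2)[112:134,c]);rows.append((c,112.5+d.argmin()))
pts=back(C,rows,.024);Q=place(pts-np.r_[pk[:2],0],[0,0],-v[2]);print('front edge in pocket frame (want 68):',np.median(Q[:,0])*1000,'rows',np.median([a[1] for a in rows]))
E
python3 n.py w11
```

```text
15.6 [ 0.4963606  -0.38015174  0.04662149] theta -1.530874428599828 tilt [0.00049976 0.00042159] 0.021940852233965375 [-0.64688873 -0.74330019 -1.6376515 ]
mallet [ 0.4963 -0.379   0.0443] bottom below TCP mm 10.771496834864719 0.9908083490590388
in tool mm [-0.02542618 -1.11125321] yaw off 0.25056797681685183
tray 0.88 [ 0.4851 -0.38    0.0398] 0.987077130514753 pocket [ 0.497  -0.3796  0.    ]
need shift mm [0.72966146 0.54242584] tool turn deg 0.2567562607449743
front edge in pocket frame (want 68): 67.93786790325107 rows 123.5
```

View pics/w11.png

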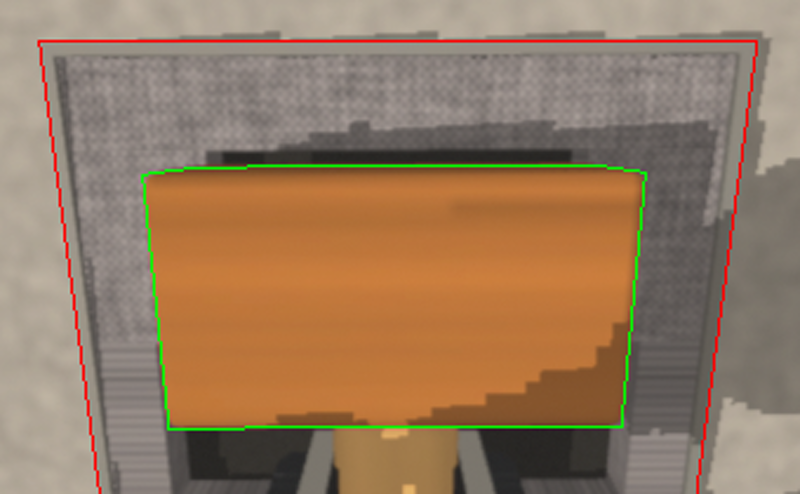

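The mallet sits evenly over the pocket: the front gap strip is at crop row 155 and the sides are symmetric about crop x≈396. Only sub-millimetre corrections are left, so I'll insert slowly.

>>> {"api": "send_rows", "payload": {
  "plan": [
    [[0.05,0.04,0.8],[0,0,0],-1],
    [[0.05,0.04,1.2],[0,0,0],-1],
    [[0.05,0.04,1.5],[0,0,0],-1],
    [[0.05,0.04,1.7],[0,0,0],-1],
    [[0.05,0.04,1.9],[0,0,0],-1],
    [[0.05,0.04,2.1],[0,0,0],-1],
    [[0.05,0.04,2.1],[0,0,0],-1]
  ]
}}

```text
clock: 16.4
position: [0.4965, -0.3802, 0.025]
tool_rot: [1.0, 0.02, -0.0, -0.0]
ft_force: [0.2, -0.3, -1.7]
width: 0.0221
grasp_force: 111.7
```

>>> {"api": "send_rows", "payload": {
  "plan": [
    [[0,0,0.3],[0,0,0],-1],
    [[0,0,0.6],[0,0,0],-1],
    [[0,0,0.9],[0,0,0],-1],
    [[0,0,1.1],[0,0,0],-1],
    [[0,0,1.3],[0,0,0],-1],
    [[0,0,1.3],[0,0,0],-1]
  ]
}}

```text
clock: 17.0
position: [0.4966, -0.3803, 0.015]
tool_rot: [1.0, 0.02, 0.0, 0.0]
ft_force: [-4.5, 4.7, 12.6]
width: 0.0221
grasp_force: 113.7
```

>>> {"api": "send_rows", "payload": {
  "plan": [
    [[0,0,0.3],[0,0,0],-1],
    [[0,0,0.3],[0,0,0],-1],
    [[0,0,-0.2],[0,0,0],-1],
    [[0,0,-0.2],[0,0,0],0.2],
    [[0,0,-0.2],[0,0,0],0.2],
    [[0,0,-0.2],[0,0,0],0.2],
    [[0,0,-0.2],[0,0,0],0.2],
    [[0,0,-0.2],[0,0,0],0.2],
    [[0,0,-2],[0,0,0],0.2],
    [[0,0,-5],[0,0,0],0.2],
    [[0,0,-9],[0,0,0],0.2],
    [[0,0,-14],[0,0,0],0.2],
    [[0,0,-19],[0,0,0],0.2],
    [[-8,0,-22],[0,0,0],0.2],
    [[-8,0,-22],[0,0,0],0.2],
    [[-8,0,-22],[0,0,0],0.2],
    [[-8,0,-22],[0,0,0],0.2]
  ]
}}

```text
clock: 18.7
position: [0.4165, -0.3839, 0.2329]
tool_rot: [1.0, 0.019, 0.001, 0.0]
ft_force: [0.9, 0.7, -0.7]
width: 0.0512
grasp_force: 0.0
```

```bash
python3 - <<'E'
from h import *
o=r.get_obs();print(o['clock'],o['position'],o['ft_force'],o['width'])
w=r.grab_frame('wrist')[:,:,::-1];s=r.grab_frame('scene')[:,:,::-1]
a=cv2.resize(w[0:250,170:480],(620,500));c=cv2.resize(s[110:330,190:540],(795,500))
z=cv2.resize(np.hstack([a,c]),(800,283),interpolation=cv2.INTER_AREA)
cv2.imwrite('pics/end.png',z)
E
```

```text
18.7 [ 0.41647852 -0.38391563  0.23286721] [ 0.8804665   0.65189382 -0.6568656 ] 0.051218651799486876
```

View pics/end.png

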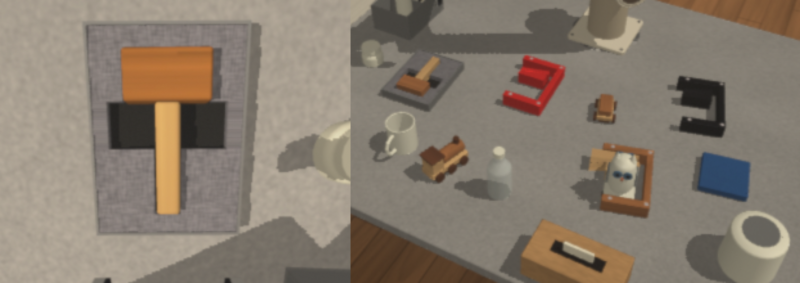

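The mallet fills its pocket (left half of the picture), the wedge is home, and the bystanders are where they were. One quick check that it is seated flat:

```bash
python3 - <<'E'
from fit import *
C=cam('wrist');r.grab_frame('wrist');q=r.cut_out('mallet_grip','wrist')[0]
# only the parts above the foam show: sides hidden below z=.024
for zb in (.004,.008,.012,.018):
    P=[box(-.09,.02,-.012,.012,.024,max(zb+.03,.025)),box(.02,.066,-.042,.042,.024,zb+.034)]
    print(zb,fit(C,P,q['pixels'],[.498,-.38,.047]))
P=lambda a,b:[box(-.09,.02,-.012,.012,.024,.024+a),box(.02,.066,-.042,.042,.024,.024+b)]
print('tail up',fit(C,[np.r_[box(-.09,.02,-.012,.012,.024,.03)]+np.r_[[[0,0,.0]]]*1,box(.02,.066,-.042,.042,.024,.042)],q['pixels'],[.498,-.38,.047]))
print(r.get_obs()['ft_force'])
E
```

```text
0.004 (array([ 0.4978, -0.3798,  0.0498]), np.float64(0.974))
0.008 (array([ 0.4973, -0.3797,  0.0512]), np.float64(0.963))
0.012 (array([ 0.4967, -0.3797,  0.0487]), np.float64(0.942))
0.018 (array([ 0.4952, -0.3797,  0.051 ]), np.float64(0.908))
tail up (array([ 0.4972, -0.3798,  0.0478]), np.float64(0.967))
[0.45689004 0.50801322 0.39511172]
```

The fit favours fully seated, so I'm handing the job in.

```bash
python3 -c "
from station import r
print(r.close_job())"
```

```text
the job is handed in; nothing more can be done
None
```

I tapped the wedge home with the mallet until it stopped hard at 32 N, pressed the mallet into its foam pocket and released it, and handed the job in at about 19 s of the 72 s; the last pictures show nothing else moved, but the judge's result was not reported.

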